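Build up the grinding-wheel arbor

TASK

Build up the grinding-wheel set on the upright arbor post: first the square drive plate, turned so that it drops over the post's square root, then the grey grinding wheel, then the brass clamp collar, each threaded onto the post and taken down fully home, flat on what is below it, the same way up as it lies now, and let go before the next. The wheel is brittle, so lower the parts rather than letting them drop, and leave the other things on the bench where they are.

Things in the scene. Friction and masses are not known exactly. Their poses are not given: they have to be found in the camera images.
- arbor_stand: Fixed stand: green square base 96 x 96 x 12 mm, round dark pedestal (36 mm diameter) up to a flat seat 35 mm above the bench, from which a steel post rises: a square root 16 x 16 mm, 12 mm high, and through it a round post 16 mm in diameter to 89 mm above the bench, its last 7 mm tapered to 9 mm. Origin under the base's centre, on the bench; z up; x, y parallel to the sides of base and root.
- arbor_seat (a point): Centre of the seat, on the post's axis, 35 mm above the bench. Axes as arbor_stand.
- post_tip (a point): Top of the post, on its axis, 54 mm above the seat and 89 mm above the bench.
- drive_plate: Loose bright square plate 44 x 44 x 14 mm, 0.17 kg, with a square hole 18.5 mm wide right through its centre. Origin: centre of its underside, z up; x and y parallel to the sides of plate and hole. It goes over the square root only with their sides parallel (any quarter turn), else it stops 12 mm too high. Home: origin at the seat.
- wheel: Loose grey grinding wheel (a thick ring) with a red paper disc on its face, 56 mm outer diameter, 16 mm thick, round hole 18.5 mm in diameter; about 0.08 kg, brittle. Origin at the centre of its underside, z up. It does not pass over the square root. When home on the drive plate its origin is 14 mm above the seat.
- collar: Loose brass ring, 40 mm outer diameter, 14 mm high, round hole 18.5 mm in diameter; about 0.11 kg. Origin at the centre of its underside, z up. It does not pass over the square root. When home on the wheel its origin is 30 mm above the seat.
- pliers: Steel pliers with two red handles, 170 mm long, lying flat, 10 mm high. Origin on the bench, midway. A bystander, not part of the job: leave it alone.
- wire_spool: Black spool of copper wire, 68 mm diameter, 56 mm high, standing on end. A bystander, not part of the job: leave it alone.
- jar: Amber glass jar with a yellow lid, 56 mm diameter, 75 mm high, standing. A bystander, not part of the job: leave it alone.
- hammer: Hammer, 260 mm long, lying flat. A bystander, not part of the job: leave it alone.
- brush: Brush, lying flat. A bystander, not part of the job: leave it alone.
- dressing_stick: Light wooden stick 150 x 24 x 16 mm, lying flat. A bystander, not part of the job: leave it alone.
- wax_bar: Green bar of polishing wax 60 x 30 x 28 mm. A bystander, not part of the job: leave it alone.
There are look-alikes about, which are no part of the job. What is shaped like the drive_plate but purple or turquoise is not meant.

How it is judged:
By the outcome, as a careful person would: the job done as asked, in the order asked, and still so for the second after the job is handed in, with the robot touching nothing.
It also fails if it takes over 67 s, if anything falls off the work surface, if the arm or the gripper's body presses on something with over 40 N, if the wrist force passes 120 N, or if a joint passes its speed limit or range.

ROBOT

A 6-joint arm with a two-finger parallel gripper is mounted at the origin on the work surface. World frame = base frame: x ahead of the robot, y to its left, z up, the work surface at z = 0. Lengths are in m, angles in rad, forces in N, time in s.
With the tool pointing down it reaches from about 0.275 to 0.75 m from the base axis. Payload 10.2 kg.
Tool frame: the origin (TCP) lies midway between the tips of the shut fingers; the grasp point (between the pads) lies manip.grip_depth behind it (manip.grip_depth is the distance from the TCP to the grasp point, in m); z points along the fingers, y is the line along which they close (so a half turn about z gives the same grasp; the last joint's range is limited). The gripper opens to 88 mm and grips with 3 to 60 N. Pads are 18 mm wide; open, the fingers measure 123 mm over their backs; the gripper's body (75 mm by 187 mm) begins 45 mm behind the grasp point.
Start: joints at [-1.337, 0.313, 1.498, -0, 1.331, -0.223], TCP at [0.232, -0.471, 0.239] pointing down, gripper open.
Joint ranges: [-2.94, 2.94], [-0.97, 2.17], [0.19, 2.56], [-1.23, 4.37], [0.02, 3.11], [-2.88, 2.88]. Speed limits (rad/s): [2.39, 2.39, 3.01, 3.14, 3.14, 3.14].

INTERFACE

Orientations are given as [roll, pitch, yaw] about the fixed x, y, z axes, in that order (R = Rz(yaw) Ry(pitch) Rx(roll)).
In Python, from plant import manip gives the robot as it stands.
- The arm moves only by the tool apply_moves, never from a script. Its argument "steps" is text: rows parted by semicolons, each of 6 numbers parted by spaces: the shift along the tool's x, y, z each as a share of 0.15 m, from -1 to 1, then the turn, a rotation vector about the tool's x, y, z each as a share of 360 degrees, from -1 to 1. In form: x y z ax ay az; .... A call has 1 to 20 rows; each row is the pose to reach, as a shift and turn from the pose commanded when the call began, along the tool's axes at that moment, turning the shorter way round; what a row does not reach only later rows make up. A row lasts 1/12 s, in which the tool goes at most 41.7 mm and 7.16 degrees, less where a joint would pass 70% of its speed; a pose out of reach is approached as far as the arm can. A call with a number of a shift or a turn outside -1 to 1 is refused whole. A call with a gripper value outside its range is refused whole. "grip" is the finger opening in mm, from 0 to 88.1, set as the call begins (left out, the last holds). The fingers move at their own pace and stop on an object; "squeeze" is the grip in N (left out, the last holds). Time passes only in rows, so rows that repeat a pose let the fingers close. It gives the time, the measured TCP pose, the force, the opening and the grip force at its end, in the units of the state.
- manip.get_state(): the state, without advancing time (a new reading comes with each control period).
- manip.camera(name): name is "scene" or "top"; returns a dict with "image" (420x560x3 uint8, red, green, blue), "mtx" (3x3 intrinsics, pixels), "world_from_camera" (4x4, takes a point from camera to world coordinates). Camera axes: x right, y down, z forward; pixel columns grow to the right and rows downward; lengths in m; the calibration is good to about 2 mm. A picture is of the moment at which its call begins. There is no depth.
- manip.hand_in(): hands the job in; it is judged then, once.
The state is a dict: "time": time; "joint_positions": joint angles; "joint_vel": joint speeds; "effort": joint torques, N m; "position": TCP position; "eef_rot": TCP orientation; "wrist_force": force on the tool from outside, world axes, zero at the start; "torque": the same for the moment, N m; "width": finger opening in m; "grip_force": force on a finger pad.
Only numpy, scipy, OpenCV 4.12 (cv2) and the standard library are available. Lean on these libraries where they do the work, as an engineer would, in place of code of your own. Each camera call takes 0.05 s, during which the arm holds its last target. There are 200 camera calls.

## Working session

There is one attempt and no reset: what is moved stays moved. The work goes in short steps, Python scripts to look and compute and a tool call to move; the robot and the scene stay as the last step left them, time stands still between calls to the robot, and variables do not carry over. Pictures are saved under pics/ and viewed, at most 10 in all, crops included, and the job is handed in when it is done.

Besides the shell and the picture viewer there is one more tool, called after "Request:" by a JSON object that holds its "api" and its "payload". apply_moves: Moves the arm, as the interface text tells. Its arguments: {"type":"object","properties":{"steps":{"type":"string"},"grip":{"type":"number"},"squeeze":{"type":"number"}},"required":["steps"]}

```bash
mkdir -p pics; ls
python3 - <<'E'
from plant import manip
import cv2,numpy as np
for n in("scene","top"):
    c=manip.camera(n);cv2.imwrite(f"pics/{n}0.png",cv2.resize(c["image"][:,:,::-1],(800,600),interpolation=cv2.INTER_CUBIC))
    print(n,c["mtx"].round(1).tolist(),c["world_from_camera"].round(4).tolist())
s=manip.get_state();print(s, manip.grip_depth)
E
```

```text
pics
scene [[397.7, 0.0, 277.7], [0.0, 397.7, 207.5], [0.0, 0.0, 1.0]] [[0.6426, 0.4119, -0.6461, 1.2909], [0.7662, -0.3569, 0.5345, -0.5279], [-0.0104, -0.8384, -0.5449, 0.6905], [0.0, 0.0, 0.0, 1.0]]
top [[440.3, 0.0, 280.3], [0.0, 440.3, 212.2], [0.0, 0.0, 1.0]] [[0.0272, -0.9856, 0.1668, 0.3954], [-0.9995, -0.0247, 0.0174, 0.0474], [-0.0131, -0.1672, -0.9858, 1.0986], [0.0, 0.0, 0.0, 1.0]]
{'time': 0.1, 'joint_positions': array([-1.33740041e+00,  3.13383114e-01,  1.49833079e+00,  4.56084812e-06,
        1.33097602e+00, -2.23414257e-01]), 'joint_vel': array([ 0.00078075, -0.00144004, -0.00249054, -0.00167055,  0.00067408,
        0.00120887]), 'effort': array([ 3.09703551e-03, -4.02812719e+01, -2.52645010e+01,  6.95632724e-02,
        3.42156831e-02, -7.56176996e-05]), 'position': array([ 0.23150586, -0.47097276,  0.2382353 ]), 'eef_rot': array([-3.14052363e+00, -2.47432082e-04,  4.56808953e-01]), 'wrist_force': array([ 0.28580479, -0.19996096,  0.33348781]), 'torque': array([0.0121554 , 0.03880432, 0.03076601]), 'grip_force': 0.0, 'width': 0.08821798713776113} 0.0187
```

View pics/top0.png

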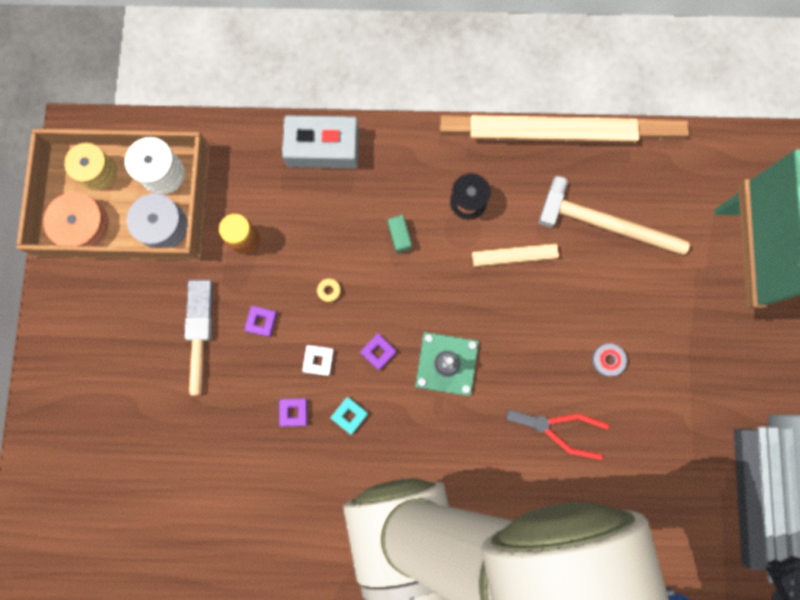

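View pics/scene0.png

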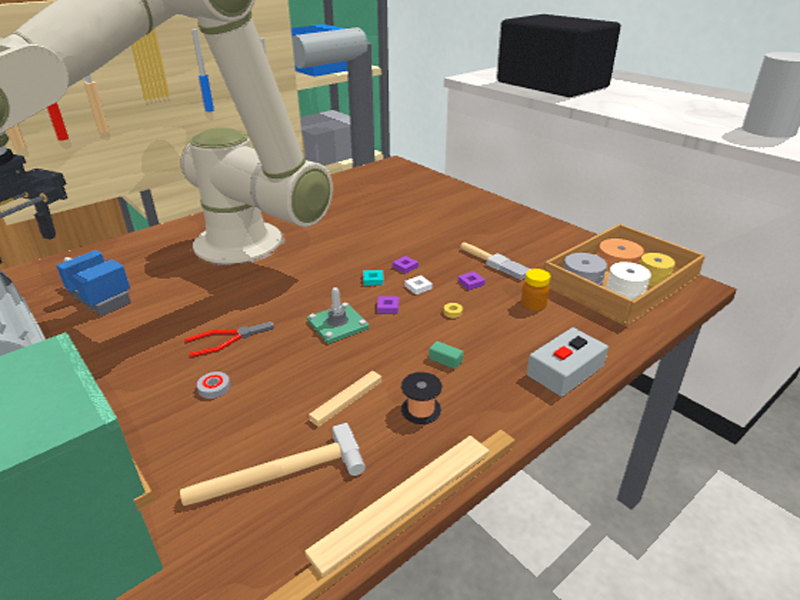

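```bash
cat > h.py <<'E'
import numpy as np,cv2
from plant import manip
def ray(c,u,v,z):
    "world point at height z under pixel u,v"
    T=c["world_from_camera"];d=T[:3,:3]@np.linalg.solve(c["mtx"],[u,v,1.]);o=T[:3,3]
    return o+d*(z-o[2])/d[2]
def proj(c,p):
    T=c["world_from_camera"];q=c["mtx"]@(T[:3,:3].T@(np.array(p)-T[:3,3]));return q[:2]/q[2]
def montage(c,cs,name,k=8):
    t=[]
    for u,v in cs:
        w,h=400//k,300//k+1;u,v=int(u-w/2),int(v-h/2)
        a=cv2.resize(c["image"][v:v+h,u:u+w,::-1],None,fx=k,fy=k,interpolation=cv2.INTER_CUBIC)[:300]
        for i in range(0,w,5):
            cv2.line(a,(i*k,0),(i*k,4 if (u+i)%10 else 9),(0,255,255));
            if (u+i)%10==0: cv2.putText(a,str(u+i),(i*k,20),0,.35,(0,255,255))
        for i in range(0,h,5):
            if (v+i)%5==0 or 1: cv2.line(a,(0,i*k),(6,i*k),(0,255,255)); cv2.putText(a,str(v+i),(8,i*k+4),0,.35,(0,255,255))
        t.append(a)
    cv2.imwrite(name,np.vstack([np.hstack(t[:2]),np.hstack(t[2:])]))
def local(p,s=None):
    "world displacement to target TCP -> tool shares"
    from scipy.spatial.transform import Rotation as R
    s=s or manip.get_state();return (R.from_euler('xyz',s["eef_rot"]).inv().apply(np.array(p)-s["position"])/.15)
E
python3 - <<'E'
from h import *
c=manip.camera("top")
montage(c,[(222,252),(312,253),(427,252),(230,203)],"pics/m1.png")
im=c["image"].astype(int);hsv=cv2.cvtColor(c["image"],cv2.COLOR_RGB2HSV)
def blob(mask,u,v,r):
    m=np.zeros(mask.shape,np.uint8);m[v-r:v+r,u-r:u+r]=mask[v-r:v+r,u-r:u+r];cs,_=cv2.findContours(m,cv2.RETR_EXTERNAL,2)
    k=max(cs,key=cv2.contourArea);return cv2.minAreaRect(k),k
H,S,V=[hsv[...,i].astype(int) for i in range(3)]
for n,m,u,v,z in[("plate",(S<60)&(V>150),222,252,.014),("wheel",(((S<70)&(V>100))|((H<8)|(H>172))&(S>120)&(V>150)),427,252,.016),("collar",(H>15)&(H<35)&(S>80)&(V>140),230,203,.014),("base",(H>55)&(H<90)&(S>50),312,254,.012)]:
    r,k=blob(m,u,v,26);e,_=cv2.minEnclosingCircle(k)
    P=ray(c,*r[0],z);bx=np.array([ray(c,*q,z)[:2] for q in cv2.boxPoints(r)])
    d=bx[1]-bx[0];print(n,np.round(r[0],1),P.round(4),"sides",np.linalg.norm(d).round(4),np.linalg.norm(bx[2]-bx[1]).round(4),"ang",np.degrees(np.arctan2(d[1],d[0]))%90,"circ",ray(c,*e,z).round(4))
E
```

```text
plate [221.9 251.8] [0.4762 0.2078 0.014 ] sides 0.0494 0.0496 ang 84.87345553910106 circ [0.4759 0.2077 0.014 ]
wheel [426.3 251.8] [ 0.4895 -0.293   0.016 ] sides 0.0587 0.0573 ang 45.24193540274078 circ [ 0.4907 -0.2934  0.016 ]
collar [230. 203.] [0.5992 0.1936 0.014 ] sides 0.0404 0.0409 ang 1.403555956793582 circ [0.5997 0.1941 0.014 ]
base [312.7 254.5] [ 0.4758 -0.0158  0.012 ] sides 0.0948 0.096 ang 82.52984529398714 circ [ 0.4777 -0.0117  0.012 ]
```

View pics/m1.png

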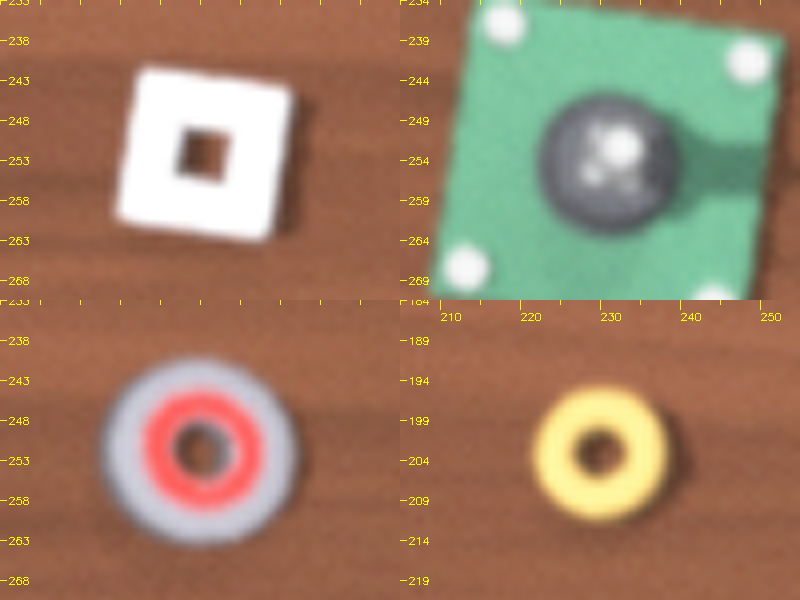

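Run:
```python
from h import *
c=manip.camera("top");d=manip.camera("scene")
f=lambda o,a,z:ray(c,o[0]+(a[0]+.5)/8-.5,o[1]+(a[1]+.5)/8-.5,z)[:2]
ang=lambda a,b:np.degrees(np.arctan2(*(b-a)[::-1]))%90
P=[f((197,233),a,.014) for a in[(143,68),(292,88),(270,240),(117,218)]]
B=[f((287,234),a,.013) for a in[(105,25),(348,62),(312,302),(66,268)]]
for n,Q in(("plate",P),("base",B)):print(n,np.mean(Q,0).round(4),[round(ang(Q[i],Q[(i+1)%4]),1) for i in range(4)])
print("tip top px",proj(c,(.476,-.016,.089)),"ped",proj(c,(.476,-.016,.035)),"scene x800/560",proj(d,(.476,-.016,.089))/.7,proj(d,(.476,.208,.014))/.7,proj(d,(.49,-.293,.016))/.7,proj(d,(.599,.194,.014))/.7)
montage(d,[(235,204),(290,199),(149,269),(317,218)],"pics/m2.png")
```

```text
plate [0.4766 0.2071] [np.float64(83.9), np.float64(84.3), np.float64(83.4), np.float64(83.1)]
base [ 0.4769 -0.0154] [np.float64(82.8), np.float64(82.0), np.float64(83.7), np.float64(82.1)]
tip top px [314.75697637 251.94617377] ped [313.32282614 253.69985118] scene x800/560 [333.70782166 289.38671061] [417.59089203 282.74640823] [212.5490285  381.79970012] [451.40096772 308.07779953]
```

View pics/m2.png

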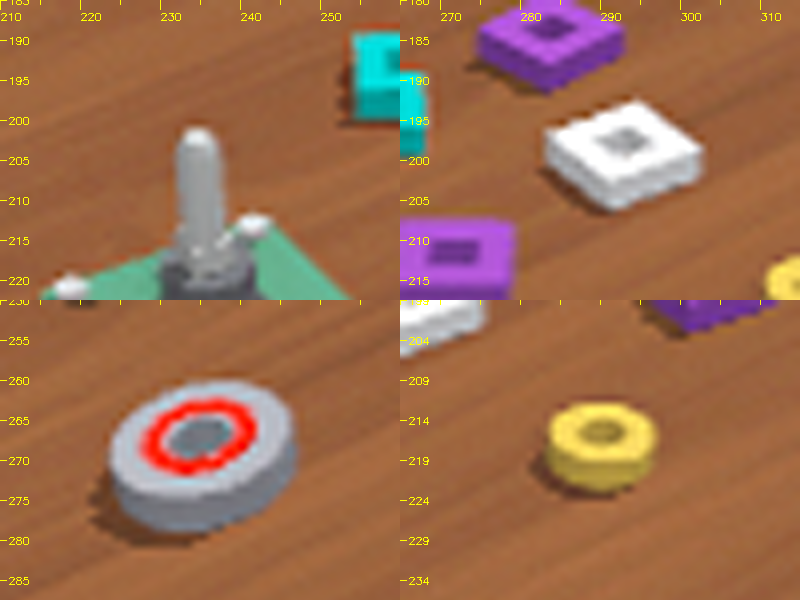

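Request:
{"api": "apply_moves", "payload": {"steps": "0.9 -0.5 0 0 0 0.087;0.9 -0.5 0 0 0 0.087;0.9 -0.5 0 0 0 0.087;0.9 -0.5 0 0 0 0.087;0.9 -0.5 0 0 0 0.087;0.9 -0.5 0 0 0 0.087"}}

```text
time: 0.75
position: [0.3205, -0.3431, 0.2389]
eef_rot: [3.141, -0.0, -0.09]
wrist_force: [-0.6, 0.1, -0.6]
width: 0.0882
grip_force: 0.0
```

Request:
{"api": "apply_moves", "payload": {"steps": "0.25 -1 0 0 0 0;0.25 -1 0 0 0 0;0.25 -1 0 0 0 0;0.25 -1 0 0 0 0", "grip": 64}}

```text
time: 1.08
position: [0.3705, -0.1966, 0.2387]
eef_rot: [-3.141, -0.0, -0.088]
wrist_force: [-0.1, -0.8, 0.0]
width: 0.0648
grip_force: 0.0
```

Request:
{"api": "apply_moves", "payload": {"steps": "0.25 -1 0 0 0 0;0.25 -1 0 0 0 0;0.25 -1 0 0 0 0;0.25 -1 0 0 0 0"}}

```text
time: 1.42
position: [0.4217, -0.0503, 0.2388]
eef_rot: [-3.141, -0.0, -0.087]
wrist_force: [0.8, -0.6, 1.3]
width: 0.0642
grip_force: 0.0
```

Request:
{"api": "apply_moves", "payload": {"steps": "0.21 -1 0 0 0 0.0023;0.21 -1 0 0 0 0.0023;0.21 -1 0 0 0 0.0023;0.21 -1 0 0 0 0.0023"}}

```text
time: 1.75
position: [0.4668, 0.0965, 0.2386]
eef_rot: [-3.141, -0.0, -0.101]
wrist_force: [0.7, -0.6, 0.7]
width: 0.0642
grip_force: 0.0
```

Run:
```python
from h import *
s=manip.get_state();print(s["position"],s["eef_rot"],local((.4765,.2075,.004)))
```

```text
[0.46677355 0.09654361 0.23863316] [-3.14125652e+00 -1.84819147e-04 -1.00885214e-01] [-0.01027503 -0.74195295  1.56446865]
```

Request:
{"api": "apply_moves", "payload": {"steps": "-0.01 -0.742 0.3 0 0 0.0006;-0.01 -0.742 0.7 0 0 0.0006;-0.01 -0.742 1 0 0 0.0006;-0.01 -0.742 1 0 0 0.0006;-0.01 -0.742 1 0 0 0.0006;-0.01 -0.742 1 0 0 0.0006"}}

```text
time: 2.25
position: [0.4739, 0.2054, 0.0838]
eef_rot: [3.139, 0.009, -0.105]
wrist_force: [-0.9, -0.6, 0.1]
width: 0.0642
grip_force: 0.0
```

Run:
```python
from h import *
s=manip.get_state();print(s["position"],s["eef_rot"],local((.4765,.2075,.003)))
```

```text
[0.47392663 0.2053996  0.08378811] [ 3.13912594  0.00877811 -0.10473461] [ 0.02032505 -0.01704754  0.53838929]
```

Request:
{"api": "apply_moves", "payload": {"steps": "0 0 0.1 0 0 0;0 0 0.2 0 0 0;0 0 0.2 0 0 0;0 0 0.2 0 0 0;0 0 0.2 0 0 0"}}

```text
time: 2.67
position: [0.4772, 0.2046, 0.0604]
eef_rot: [-3.141, -0.002, -0.108]
wrist_force: [0.6, -0.5, -0.1]
width: 0.0638
grip_force: 0.0
```

Run:
```python
from h import *
s=manip.get_state();print(s["position"],s["eef_rot"],local((.4765,.2075,.003)))
c=manip.camera("top");montage(c,[(222,252)]*4,"pics/m3.png")
```

```text
[0.47724866 0.20464595 0.06039974] [-3.14098973e+00 -2.20945655e-03 -1.08137246e-01] [-0.00786091 -0.01814645  0.38265949]
```

Request:
{"api": "apply_moves", "payload": {"steps": "0 -0.015 0.1 0 0 0;0 -0.015 0.2 0 0 0;0 -0.015 0.3 0 0 0;0 -0.015 0.35 0 0 0;0 -0.015 0.36 0 0 0;0 -0.015 0.36 0 0 0;0 -0.015 0.36 0 0 0"}}

```text
time: 3.3
position: [0.477, 0.2074, 0.0057]
eef_rot: [-3.141, -0.001, -0.108]
wrist_force: [-0.4, 0.2, -0.2]
width: 0.064
grip_force: 0.0
```

Run:
```python
from h import *
for i in range(5):
    manip.camera("top");s=manip.get_state();print(s["position"],s["eef_rot"],s["wrist_force"])
```

```text
[0.47701993 0.20748129 0.00573609] [-3.14110741e+00 -1.61760859e-03 -1.07971962e-01] [-0.81011229 -0.50905682  0.62719958]
[0.4769357  0.20747761 0.00562261] [-3.14114448e+00 -1.47941464e-03 -1.08017971e-01] [-0.06960549  0.5723981  -0.11870401]
[0.47684992 0.20746728 0.00550101] [-3.14119358e+00 -1.29213692e-03 -1.07999986e-01] [-0.0493004   0.14275692  0.53586181]
[0.47675791 0.20746127 0.00536807] [-3.14126979e+00 -1.08518819e-03 -1.07979400e-01] [-0.02647316 -0.24909171 -0.02257231]
[0.47666377 0.20745622 0.00520741] [-3.14132496e+00 -8.04710930e-04 -1.07980992e-01] [-0.20620647  0.89758037 -1.30675364]
```

Request:
{"api": "apply_moves", "payload": {"steps": "0 0 0.006 0 0 0;0 0 0.006 0 0 0;0 0 0.006 0 0 0;0 0 0.006 0 0 0;0 0 0.006 0 0 0;0 0 0.006 0 0 0;0 0 0.006 0 0 0;0 0 0.006 0 0 0", "grip": 30, "squeeze": 25}}

```text
time: 4.22
position: [0.4764, 0.2074, 0.0038]
eef_rot: [-3.142, 0.0, -0.108]
wrist_force: [-0.2, 0.6, 0.3]
width: 0.0438
grip_force: 25.0
```

Run:
```python
from h import *
c=manip.camera("top");s=manip.get_state();print(s["position"],s["eef_rot"],s["wrist_force"],s["width"],s["grip_force"])
montage(c,[(222,252)]*4,"pics/m3.png")
```

```text
[0.47640553 0.20741713 0.00383237] [-3.14157095e+00  1.24499702e-05 -1.08024501e-01] [0.03149935 0.50828445 0.17321699] 0.043293280478433435 24.999963641166687
```

Request:
{"api": "apply_moves", "payload": {"steps": "0 0 -0.15 0 0 0;0 0 -0.4 0 0 0;0 0 -0.65 0 0 0;0 0.2 -0.82 0 0 0;0.05 0.45 -0.82 0 0 0;0.08 0.7 -0.82 0 0 0;0.1 0.9 -0.82 0 0 0;0.1 0.9 -0.82 0 0 0"}}

```text
time: 4.93
position: [0.4768, 0.0675, 0.1268]
eef_rot: [3.14, 0.0, -0.112]
wrist_force: [0.0, 0.8, -1.2]
width: 0.0436
grip_force: 25.0
```

Request:
{"api": "apply_moves", "payload": {"steps": "0.03 0.2 0 0 0 0.0033;0.06 0.4 0 0 0 0.0033;0.06 0.54 0 0 0 0.0033;0.06 0.578 0 0 0 0.0033;0.06 0.578 0 0 0 0.0033;0.06 0.578 0 0 0 0.0033;0.06 0.578 0 0 0 0.0033;0.06 0.578 0 0 0 0.0033"}}

```text
time: 5.6
position: [0.4763, -0.0145, 0.1268]
eef_rot: [-3.141, 0.0, -0.127]
wrist_force: [0.1, 0.3, -1.8]
width: 0.0436
grip_force: 25.0
```

Run:
```python
from h import *
c=manip.camera("scene");t=manip.camera("top");s=manip.get_state();print(s["position"],s["eef_rot"],s["wrist_force"],s["width"],local((.4765,-.0156,.0388)))
montage(c,[(235,190),(235,200)]+[(312,250)]*2,"pics/m4.png")
a=c["image"][130:255,140:320,::-1];b=t["image"][200:300,250:380,::-1]
cv2.imwrite("pics/m5.png",np.vstack([cv2.resize(a,(500,347),interpolation=2),cv2.resize(b,(500,385),interpolation=2)])[:600])
```

```text
[ 0.47637343 -0.01478259  0.12681267] [-3.14152760e+00  5.23705626e-05 -1.27504901e-01] [-0.54407632  0.69335733 -2.42346199] 0.04345165263005058 [0.00156063 0.00533604 0.58675072]
```

View pics/m5.png

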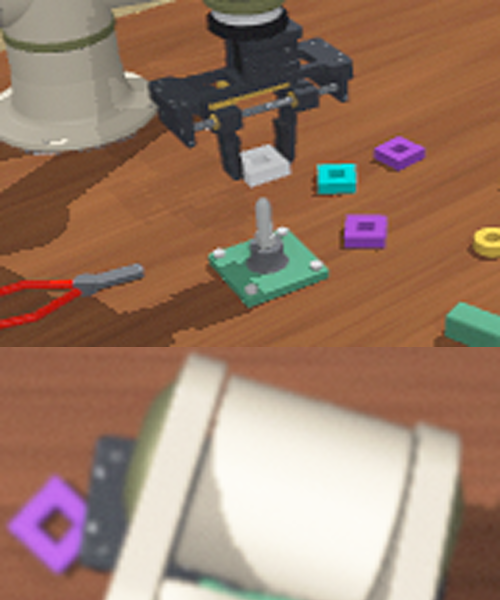

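Request:
{"api": "apply_moves", "payload": {"steps": "0 0.003 0.08 0 0 0;0 0.003 0.16 0 0 0;0 0.003 0.22 0 0 0;0 0.003 0.26 0 0 0;0 0.003 0.29 0 0 0;0 0.003 0.31 0 0 0;0 0.003 0.31 0 0 0;0 0.003 0.31 0 0 0"}}

```text
time: 6.37
position: [0.4764, -0.016, 0.0805]
eef_rot: [-3.142, -0.0, -0.129]
wrist_force: [-0.5, 1.5, -0.5]
width: 0.0438
grip_force: 25.0
```

Request:
{"api": "apply_moves", "payload": {"steps": "0 0 0.05 0 0 0;0 0 0.1 0 0 0;0 0 0.14 0 0 0;0 0 0.16 0 0 0;0 0 0.16 0 0 0;0 0 0.16 0 0 0;0 0 0.16 0 0 0"}}

```text
time: 6.95
position: [0.4763, -0.016, 0.0563]
eef_rot: [-3.141, 0.0, -0.129]
wrist_force: [-0.8, 1.7, -3.2]
width: 0.0435
grip_force: 25.0
```

Run:
```python
from h import *
F=[]
for i in range(8):
    manip.camera("scene");s=manip.get_state();F.append(np.r_[s["position"],s["wrist_force"],s["torque"]])
print(np.mean(F,0).round(4),s["eef_rot"])
```

```text
[ 0.4763 -0.016   0.0564 -0.2031  1.7342 -2.4232  0.3046  0.0407 -0.0066] [-3.14154320e+00 -8.96487742e-05 -1.28828097e-01]
```

Request:
{"api": "apply_moves", "payload": {"steps": "0 -0.006 0 0 0 0;0 -0.006 0 0 0 0;0 -0.006 0 0 0 0;0 -0.006 0 0 0 0"}}

```text
time: 7.68
position: [0.4765, -0.0153, 0.0564]
eef_rot: [3.141, -0.0, -0.129]
wrist_force: [-0.2, 0.3, -2.0]
width: 0.0437
grip_force: 25.0
```

```bash
cat >> h.py <<'E'
def avg(n=6):
    F=[]
    for i in range(n):
        manip.camera("scene");s=manip.get_state();F.append(np.r_[s["position"],s["wrist_force"],s["torque"]])
    print(np.mean(F,0).round(4).tolist(),s["eef_rot"].round(4),s["width"].round(4),s["time"])
E
python3 -c "from h import *;avg(8)"
```

```text
Traceback (most recent call last):
  File "h.py", line 29, in avg
    print(np.mean(F,0).round(4).tolist(),s["eef_rot"].round(4),s["width"].round(4),s["time"])
                                                               ^^^^^^^^^^^^^^^^
AttributeError: 'float' object has no attribute 'round'
```

Request:
{"api": "apply_moves", "payload": {"steps": "0 -0.004 0.02 0 0 0;0 -0.004 0.04 0 0 0;0 -0.004 0.06 0 0 0;0 -0.004 0.08 0 0 0;0 -0.004 0.09 0 0 0;0 -0.004 0.1 0 0 0;0 -0.004 0.1 0 0 0;0 -0.004 0.1 0 0 0"}}

```text
time: 8.75
position: [0.4765, -0.0146, 0.0413]
eef_rot: [3.142, 0.0, -0.129]
wrist_force: [-0.0, 0.8, -2.1]
width: 0.0436
grip_force: 25.0
```

```bash
sed -i 's/s\["width"\].round(4)/round(s["width"],4)/' h.py; python3 -c "from h import *;avg(6)"
```

```text
[0.4766, -0.0146, 0.0414, -0.1936, -0.0836, -1.7353, 0.0451, -0.0203, -0.0099] [ 3.1416e+00 -2.0000e-04 -1.2880e-01] 0.0435 9.05
```

Request:
{"api": "apply_moves", "payload": {"steps": "0 0 0.008 0 0 0;0 0 0.014 0 0 0;0 0 0.018 0 0 0;0 0 0.021 0 0 0;0 0 0.023 0 0 0;0 0 0.023 0 0 0;0 0 0.023 0 0 0"}}

```text
time: 9.63
position: [0.4765, -0.0146, 0.0388]
eef_rot: [3.141, -0.0, -0.129]
wrist_force: [-4.9, 0.7, 11.5]
width: 0.044
grip_force: 25.0
```

```bash
python3 -c "from h import *;avg(6)"
```

```text
[0.4765, -0.0146, 0.0387, -5.4261, 0.8423, 12.2664, 0.1759, 0.8504, 0.0033] [ 3.1415 -0.     -0.1286] 0.0435 9.9333
```

Request:
{"api": "apply_moves", "payload": {"steps": "0 0 -0.005 0 0 0;0 0 -0.005 0 0 0;0 0 -0.005 0 0 0;0 0 -0.005 0 0 0;0 0 -0.005 0 0 0;0 0 -0.005 0 0 0;0 0 -0.05 0 0 0;0 0 -0.15 0 0 0;0 0 -0.4 0 0 0;0 0 -0.65 0 0 0;0 0 -0.8 0 0 0;0 0.1 -0.8 0 0 0;0.05 0.35 -0.8 0 0 0;0.1 0.62 -0.8 0 0 0;0.15 0.9 -0.8 0 0 0;0.15 0.9 -0.8 0 0 0", "grip": 62}}

```text
time: 11.27
position: [0.4816, -0.157, 0.1584]
eef_rot: [3.14, -0.002, -0.134]
wrist_force: [-0.5, -0.2, 0.2]
width: 0.0624
grip_force: 0.0
```

Request:
{"api": "apply_moves", "payload": {"steps": "0.05 0.27 0 0 0 0;0.1 0.54 0 0 0 0;0.15 0.8 0 0 0 0;0.18 0.929 0 0 0 0;0.18 0.929 0.1 0 0 0;0.18 0.929 0.2 0 0 0;0.18 0.929 0.3 0 0 0;0.18 0.929 0.4 0 0 0;0.18 0.929 0.4 0 0 0;0.18 0.929 0.4 0 0 0", "grip": 74}}

```text
time: 12.1
position: [0.4903, -0.2927, 0.098]
eef_rot: [-3.141, 0.001, -0.129]
wrist_force: [0.2, -0.5, 0.4]
width: 0.0737
grip_force: 0.0
```

Run:
```python
from h import *
avg(3);print(local((.490,-.293,.004)))
c=manip.camera("scene");t=manip.camera("top")
a=c["image"][170:250,190:290,::-1];b=t["image"][200:300,260:460,::-1]
cv2.imwrite("pics/m6.png",np.vstack([cv2.resize(a,(500,300),interpolation=2),cv2.resize(b,(500,250),interpolation=2)]))
```

```text
[0.4907, -0.2932, 0.099, 0.0808, -0.3903, 0.464, 0.0367, 0.0437, -0.0005] [ 3.1405e+00 -1.5000e-03 -1.2870e-01] 0.0739 12.25
[-0.0064027  -0.00150747  0.63425194]
```

View pics/m6.png

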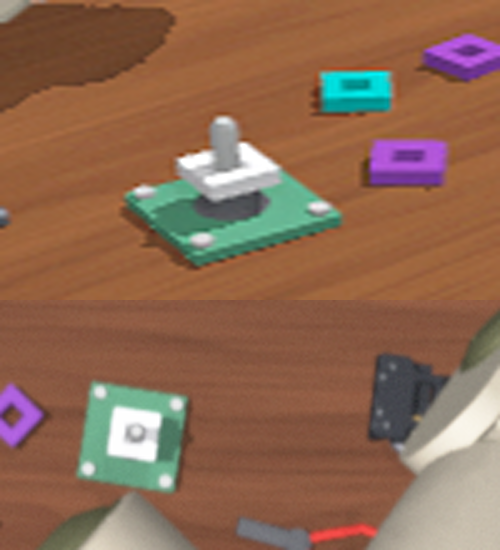

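Request:
{"api": "apply_moves", "payload": {"steps": "-0.003 -0.001 0.15 0 0 0;-0.003 -0.001 0.3 0 0 0;-0.003 -0.001 0.42 0 0 0;-0.003 -0.001 0.52 0 0 0;-0.003 -0.001 0.58 0 0 0;-0.003 -0.001 0.61 0 0 0;-0.003 -0.001 0.625 0 0 0;-0.003 -0.001 0.625 0 0 0;-0.003 -0.001 0.625 0 0 0;-0.003 -0.001 0.625 0 0 0"}}

```text
time: 13.18
position: [0.4903, -0.2931, 0.005]
eef_rot: [3.141, -0.001, -0.129]
wrist_force: [-1.4, -0.2, 0.8]
width: 0.0739
grip_force: 0.0
```

Request:
{"api": "apply_moves", "payload": {"steps": "0 0 0 0 0 0;0 0 0 0 0 0;0 0 0 0 0 0;0 0 0 0 0 0;0 0 0 0 0 0;0 0 0 0 0 0;0 0 0 0 0 0", "grip": 45, "squeeze": 12}}

```text
time: 13.77
position: [0.49, -0.2929, 0.0044]
eef_rot: [3.141, -0.0, -0.129]
wrist_force: [-0.2, 0.4, 4.0]
width: 0.0566
grip_force: 12.0
```

```bash
python3 -c "
from h import *
avg(4);print(local((.4765+.0005,-.0146,.053)))"
```

```text
[0.49, -0.2929, 0.0044, -0.8869, 0.0752, 5.0865, 0.0738, 0.1149, -0.001] [ 3.1413e+00 -4.0000e-04 -1.2880e-01] 0.0563 13.9667
[-0.32450377 -1.82868153 -0.324866  ]
```

Request:
{"api": "apply_moves", "payload": {"steps": "0 0 -0.1 0 0 0;0 0 -0.3 0 0 0;0 0 -0.55 0 0 0;0 0 -0.75 0 0 0;0 -0.1 -0.82 0 0 0;-0.03 -0.3 -0.82 0 0 0;-0.1 -0.55 -0.82 0 0 0;-0.16 -0.8 -0.82 0 0 0;-0.18 -1 -0.82 0 0 0;-0.18 -1 -0.82 0 0 0"}}

```text
time: 14.8
position: [0.4812, -0.135, 0.1259]
eef_rot: [-3.139, 0.003, -0.125]
wrist_force: [0.7, -0.3, -0.6]
width: 0.0565
grip_force: 12.0
```

Request:
{"api": "apply_moves", "payload": {"steps": "-0.05 -0.25 0 0 0 0;-0.1 -0.5 0 0 0 0;-0.13 -0.7 0 0 0 0;-0.147 -0.8 0 0 0 0;-0.147 -0.829 0 0 0 0;-0.147 -0.829 0 0 0 0;-0.147 -0.829 0 0 0 0;-0.147 -0.829 0 0 0 0;-0.147 -0.829 0 0 0 0"}}

```text
time: 15.55
position: [0.4766, -0.0154, 0.1269]
eef_rot: [3.142, 0.0, -0.13]
wrist_force: [0.9, -0.6, -0.9]
width: 0.0566
grip_force: 12.0
```

Run:
```python
from h import *
avg(4);print(local((.4765,-.0146,.0534)))
c=manip.camera("scene");cv2.imwrite("pics/m7.png",cv2.resize(c["image"][150:250,180:300,::-1],(720,600),interpolation=2))
print(proj(c,(.4765,-.0146,.14)),proj(c,(.4765,-.0146,.089)))
```

```text
[0.4765, -0.0151, 0.127, 0.4028, -0.3409, -1.1908, 0.0129, 0.0207, -0.0085] [ 3.1416  0.     -0.1295] 0.0562 15.75
[-4.23331089e-04 -1.72207197e-03  4.91198163e-01]
[232.81005459 186.88805413] [234.10346525 202.46905394]
```

View pics/m7.png

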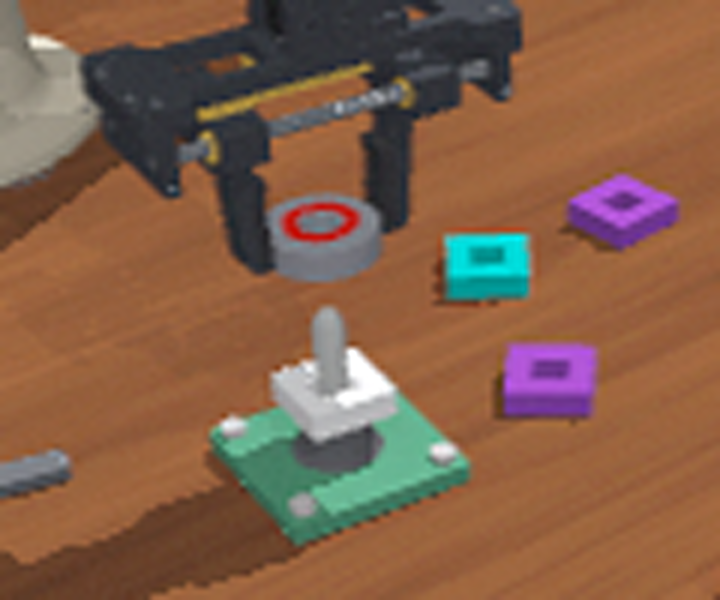

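Request:
{"api": "apply_moves", "payload": {"steps": "0 -0.002 0.08 0 0 0;0 -0.002 0.16 0 0 0;0 -0.002 0.22 0 0 0;0 -0.002 0.25 0 0 0;0 -0.002 0.27 0 0 0;0 -0.002 0.29 0 0 0;0 -0.002 0.31 0 0 0;0 -0.002 0.31 0 0 0;0 -0.002 0.31 0 0 0"}}

```text
time: 16.55
position: [0.4767, -0.0141, 0.0808]
eef_rot: [3.142, -0.0, -0.129]
wrist_force: [0.2, 0.7, -1.2]
width: 0.056
grip_force: 12.0
```

```bash
python3 -c "from h import *;avg(6)"
```

```text
[0.4767, -0.0141, 0.0808, 0.1565, -0.0716, -0.524, 0.0473, 0.0151, 0.0182] [ 3.1415e+00 -3.0000e-04 -1.2880e-01] 0.0563 16.85
```

Free of contact; lower to just above the plate.

Request:
{"api": "apply_moves", "payload": {"steps": "0 0 0.03 0 0 0;0 0 0.06 0 0 0;0 0 0.09 0 0 0;0 0 0.12 0 0 0;0 0 0.14 0 0 0;0 0 0.155 0 0 0;0 0 0.165 0 0 0;0 0 0.165 0 0 0;0 0 0.165 0 0 0"}}

```text
time: 17.6
position: [0.4766, -0.0141, 0.0559]
eef_rot: [-3.142, -0.0, -0.129]
wrist_force: [0.2, -0.5, -1.2]
width: 0.0562
grip_force: 12.0
```

```bash
python3 -c "from h import *;avg(6)"
```

```text
[0.4766, -0.0141, 0.056, -0.312, 0.1554, -0.933, 0.0391, 0.0184, 0.0106] [ 3.1416e+00 -2.0000e-04 -1.2880e-01] 0.0558 17.9
```

Request:
{"api": "apply_moves", "payload": {"steps": "0 0 0.005 0 0 0;0 0 0.01 0 0 0;0 0 0.014 0 0 0;0 0 0.017 0 0 0;0 0 0.019 0 0 0;0 0 0.019 0 0 0;0 0 0.019 0 0 0;0 0 0.019 0 0 0"}}

```text
time: 18.57
position: [0.4766, -0.0141, 0.0533]
eef_rot: [3.142, -0.0, -0.129]
wrist_force: [-1.4, 0.2, 6.2]
width: 0.0563
grip_force: 12.0
```

```bash
python3 -c "from h import *;avg(6)"
```

```text
[0.4766, -0.0141, 0.0533, -2.2262, 0.1597, 5.5952, 0.0871, 0.3779, 0.0109] [ 3.1415e+00 -1.0000e-04 -1.2880e-01] 0.0563 18.8667
```

Request:
{"api": "apply_moves", "payload": {"steps": "0 0 -0.003 0 0 0;0 0 -0.003 0 0 0;0 0 -0.003 0 0 0;0 0 -0.003 0 0 0;0 0 -0.003 0 0 0;0 0 -0.003 0 0 0;0 0 -0.05 0 0 0;0 0 -0.15 0 0 0;0 0 -0.4 0 0 0;0 0 -0.65 0 0 0;0 0 -0.75 0 0 0;0.05 -0.1 -0.75 0 0 0;0.12 -0.35 -0.75 0 0 0;0.22 -0.6 -0.75 0 0 0;0.32 -0.8 -0.75 0 0 0;0.32 -0.8 -0.75 0 0 0", "grip": 72}}

```text
time: 20.2
position: [0.5412, 0.1027, 0.1659]
eef_rot: [-3.14, -0.002, -0.125]
wrist_force: [1.1, 0.2, -0.5]
width: 0.0722
grip_force: 0.0
```

Request:
{"api": "apply_moves", "payload": {"steps": "0.12 -0.25 0 0 0 0;0.23 -0.5 0 0 0 0;0.315 -0.68 0 0 0 0;0.315 -0.68 0.1 0 0 0;0.315 -0.68 0.2 0 0 0;0.315 -0.68 0.3 0 0 0;0.315 -0.68 0.4 0 0 0;0.315 -0.68 0.4 0 0 0;0.315 -0.68 0.4 0 0 0", "grip": 60}}

```text
time: 20.95
position: [0.5993, 0.1935, 0.1057]
eef_rot: [3.141, 0.001, -0.129]
wrist_force: [0.4, -0.9, 0.4]
width: 0.0597
grip_force: 0.0
```

Run:
```python
from h import *
avg(3);print(local((.5995,.194,.004)))
c=manip.camera("scene");t=manip.camera("top")
a=c["image"][140:260,190:370,::-1];b=t["image"][200:300,260:460,::-1]
cv2.imwrite("pics/m8.png",np.vstack([cv2.resize(a,(525,350),interpolation=2),cv2.resize(b,(525,250),interpolation=2)]))
```

```text
[0.6, 0.1937, 0.1068, 0.0815, -0.2826, -0.6382, 0.0439, 0.0281, -0.0023] [-3.1411e+00 -2.0000e-03 -1.2890e-01] 0.0601 21.1
[-0.00526948 -0.00095083  0.68642348]
```

View pics/m8.png

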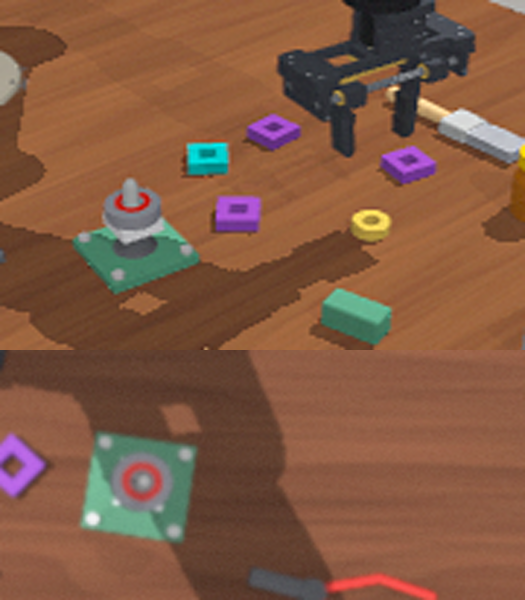

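Request:
{"api": "apply_moves", "payload": {"steps": "-0.002 -0.001 0.15 0 0 0;-0.002 -0.001 0.3 0 0 0;-0.002 -0.001 0.45 0 0 0;-0.002 -0.001 0.56 0 0 0;-0.002 -0.001 0.62 0 0 0;-0.002 -0.001 0.66 0 0 0;-0.002 -0.001 0.677 0 0 0;-0.002 -0.001 0.677 0 0 0;-0.002 -0.001 0.677 0 0 0;-0.002 -0.001 0.677 0 0 0"}}

```text
time: 22.03
position: [0.5998, 0.1941, 0.005]
eef_rot: [-3.141, -0.002, -0.129]
wrist_force: [-0.2, -0.5, -0.1]
width: 0.0599
grip_force: 0.0
```

Request:
{"api": "apply_moves", "payload": {"steps": "0 0 0 0 0 0;0 0 0 0 0 0;0 0 0 0 0 0;0 0 0 0 0 0;0 0 0 0 0 0;0 0 0 0 0 0;0 0 0 0 0 0", "grip": 28, "squeeze": 15}}

```text
time: 22.62
position: [0.5994, 0.1941, 0.0042]
eef_rot: [-3.141, -0.0, -0.129]
wrist_force: [-0.5, 1.0, 4.2]
width: 0.0394
grip_force: 15.0
```

```bash
python3 -c "
from h import *
avg(4);print(local((.4766,-.0143,.069)))"
```

```text
[0.5994, 0.1941, 0.0043, -0.8246, 0.736, 4.1013, 0.1965, 0.1124, 0.0071] [-3.1414e+00 -5.0000e-04 -1.2880e-01] 0.0392 22.8167
[-0.63339737  1.48275375 -0.43234029]
```

Request:
{"api": "apply_moves", "payload": {"steps": "0 0 -0.1 0 0 0;0 0 -0.3 0 0 0;0 0 -0.55 0 0 0;0 0 -0.75 0 0 0;-0.03 0.1 -0.82 0 0 0;-0.13 0.3 -0.82 0 0 0;-0.23 0.5 -0.82 0 0 0;-0.33 0.75 -0.82 0 0 0;-0.4 0.9 -0.82 0 0 0;-0.4 0.9 -0.82 0 0 0"}}

```text
time: 23.65
position: [0.5202, 0.0648, 0.1265]
eef_rot: [3.141, 0.002, -0.132]
wrist_force: [0.3, -0.3, -1.4]
width: 0.0394
grip_force: 15.0
```

Request:
{"api": "apply_moves", "payload": {"steps": "-0.1 0.25 0 0 0 0;-0.18 0.45 0 0 0 0;-0.22 0.55 0 0 0 0;-0.233 0.583 0 0 0 0;-0.233 0.583 0 0 0 0;-0.233 0.583 0 0 0 0;-0.233 0.583 0 0 0 0;-0.233 0.583 0 0 0 0"}}

```text
time: 24.32
position: [0.4769, -0.0135, 0.1269]
eef_rot: [-3.141, 0.0, -0.127]
wrist_force: [0.4, 0.6, -1.9]
width: 0.0389
grip_force: 15.0
```

```bash
python3 -c "
from h import *
avg(4);print(local((.4766,-.0143,.0693)))"
```

```text
[0.4767, -0.0138, 0.1269, 0.0927, -0.117, -1.2285, 0.0553, 0.0097, -0.0027] [-3.1415  0.     -0.1281] 0.0391 24.5167
[-1.56462872e-04  1.86355186e-03  3.84232991e-01]
```

Request:
{"api": "apply_moves", "payload": {"steps": "0 0 0.08 0 0 0;0 0 0.16 0 0 0;0 0 0.22 0 0 0;0 0 0.25 0 0 0;0 0 0.27 0 0 0;0 0 0.29 0 0 0;0 0 0.3 0 0 0;0 0 0.3 0 0 0;0 0 0.3 0 0 0"}}

```text
time: 25.27
position: [0.4767, -0.0145, 0.0822]
eef_rot: [3.142, -0.0, -0.129]
wrist_force: [0.0, 0.2, -1.5]
width: 0.0391
grip_force: 15.0
```

```bash
python3 -c "
from h import *
avg(6)"
```

```text
[0.4766, -0.0144, 0.0822, 0.0934, 0.0328, -1.6447, 0.0484, 0.0231, 0.0134] [ 3.1416e+00 -3.0000e-04 -1.2880e-01] 0.0388 25.5667
```

Request:
{"api": "apply_moves", "payload": {"steps": "0 0 0.02 0 0 0;0 0 0.04 0 0 0;0 0 0.055 0 0 0;0 0 0.065 0 0 0;0 0 0.073 0 0 0;0 0 0.078 0 0 0;0 0 0.082 0 0 0;0 0 0.085 0 0 0;0 0 0.088 0 0 0;0 0 0.088 0 0 0;0 0 0.088 0 0 0;0 0 0.088 0 0 0"}}

```text
time: 26.57
position: [0.4766, -0.0144, 0.0692]
eef_rot: [3.142, -0.0, -0.129]
wrist_force: [-2.1, 0.4, 6.0]
width: 0.0389
grip_force: 15.0
```

```bash
python3 -c "
from h import *
avg(6)"
```

```text
[0.4766, -0.0144, 0.0692, -2.2203, 0.4261, 5.5362, 0.1544, 0.3644, -0.0045] [ 3.1415e+00 -5.0000e-04 -1.2870e-01] 0.0388 26.8667
```

Request:
{"api": "apply_moves", "payload": {"steps": "0 0 -0.003 0 0 0;0 0 -0.003 0 0 0;0 0 -0.003 0 0 0;0 0 -0.003 0 0 0;0 0 -0.003 0 0 0;0 0 -0.003 0 0 0;0 0 -0.05 0 0 0;0 0 -0.15 0 0 0;0 0 -0.4 0 0 0;0 0 -0.65 0 0 0;0 0 -0.75 0 0 0;0 0.2 -0.75 0 0 0;0 0.45 -0.75 0 0 0;0 0.7 -0.75 0 0 0;0 0.9 -0.75 0 0 0;0 1 -0.75 0 0 0;0 1 -0.75 0 0 0;0 1 -0.75 0 0 0", "grip": 60}}

```text
time: 28.37
position: [0.4571, -0.1634, 0.1815]
eef_rot: [-3.141, -0.0, -0.13]
wrist_force: [0.2, -0.2, 0.2]
width: 0.0603
grip_force: 0.0
```

Run:
```python
from h import *
c=manip.camera("scene");t=manip.camera("top")
a=c["image"][170:250,190:290,::-1];b=t["image"][200:300,230:430,::-1]
cv2.imwrite("pics/m9.png",np.vstack([cv2.resize(a,(438,350),interpolation=2),cv2.resize(b,(438,219),interpolation=2)]))
```

```text
(no output)
```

View pics/m9.png

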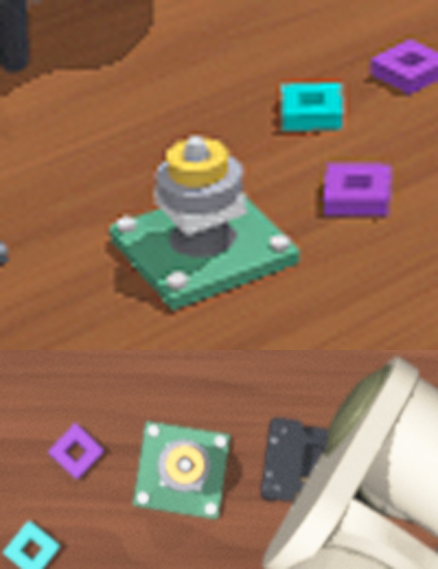

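The picture shows plate, wheel and collar stacked flat on the post at about (197,180), with the gripper clear.

```bash
python3 -c "
from plant import manip
print(manip.hand_in())"
```

```text
the job is handed in; nothing more can be done
None
```

I stacked the drive plate, wheel and collar on the post in that order; each met contact at its expected home height and was let go, and I handed the job in at about 28 s on the robot's clock.

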